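# Open the spark stand and hold its telescoping hold-down raised

## Robot

A 7-joint arm with a two-finger parallel gripper is mounted at the origin on the work surface. World frame = base frame: x ahead of the robot, y to its left, z up, the work surface at z = 0. Lengths are in m, angles in rad, forces in N, time in s.
With the tool pointing down it reaches from about 0.425 to 0.925 m from the base axis. Payload 6.8 kg.
Tool frame: the origin (TCP) lies on the front face of the gripper's body, between the roots of the fingers; the fingertips stand 73 mm ahead of it and the grasp point (between the pads) lies 54 mm ahead of it; z points along the fingers, y is the line along which they close (so a half turn about z gives the same grasp; the last joint's range is limited). The gripper opens to 85 mm and grips with 20 to 120 N. Pads are 22 mm wide; open, the fingers measure 114 mm over their backs; the gripper's body (76 mm by 85 mm) begins 54 mm behind the grasp point. The pads swing forward as they close: fully open they stand 13 mm farther back than shut.
Start: joints at [1.168, 0.477, 0.022, 1.555, -0.011, 1.109, -0.083], TCP at [0.196, -0.646, 0.304] pointing down, gripper open.
Joint ranges: [-2.96, 2.96], [-0.34, 2.1], [-1.41, 1.46], [0.24, 2.44], [-1.37, 4.51], [0.17, 1.92], [-2.96, 2.96]. Speed limits (rad/s): [2.39, 2.39, 3.14, 3.14, 3.14, 3.14, 3.14].

## Interface

Orientations are given as a unit quaternion [w, x, y, z].
In Python, from station import bot, optics gives the robot as it stands.
- The arm moves only by the tool drive_tool, never from a script. Its argument "deltas" is a list of rows, each an object with "gripper": the closure in counts, from 0 (fully open) to 255 (shut); "offset": the shift along the tool's x, y, z in units of 1000 mm (1.0 is 1000 mm), a list of three; "angular": the turn, a rotation vector about the tool's x, y, z in units of 45 degrees (1.0 is 45 degrees), a list of three. In form: [{"gripper": gripper, "offset": [dx, dy, dz], "angular": [rx, ry, rz]}, ...]. A call has 1 to 5 rows; each row is the pose to reach, as a shift and turn from the pose commanded when the call began, along the tool's axes at that moment; what a row does not reach only later rows make up. A row lasts 1/10 s, in which the tool goes at most 50 mm and 8.59 degrees, less where a joint would pass 70% of its speed; a pose out of reach is approached as far as the arm can. A call with a number of a shift or a turn outside -1 to 1 is refused whole. A call with a gripper value outside its range is refused whole. The fingers move at their own pace and stop on an object; "grip_force" is the grip in N (left out, the last holds). Time passes only in rows, so rows that repeat a pose let the fingers close. It gives the time, the measured TCP pose, the force, the opening and the grip force at its end, in the units of the state.
- bot.get_obs(): the state, without advancing time (a new reading comes with each control period).
- optics.read_camera(name): name is "side" or "top" or "wrist"; returns the picture (480x640x3 uint8, blue, green, red); there is no depth.
- optics.camera_model(name): a dict with "fx", "fy", "cx", "cy" (pixels), "cam_to_world" (4x4, takes a point from camera to world coordinates). Camera axes: x right, y up, looking along -z (the intrinsics and any distortion apply to the point x, -y, -z); pixel columns grow to the right and rows downward; lengths in m; the calibration is good to about 2 mm. A picture is of the moment at which its call begins: read the wrist's pose just before it. camera_model takes no time and is no camera call; for the wrist camera it gives the pose at the moment of the call.
- bot.hand_in(): hands the job in; it is judged then, once.
The state is a dict: "t": time; "q": joint angles; "joint_vel": joint speeds; "joint_torque": joint torques, N m; "eef_pos": TCP position; "tool_rot": TCP orientation; "contact_force": force on the tool from outside, world axes, zero at the start; "torque": the same for the moment, N m; "gripper_width": opening from 0.0 (shut) to 1.0 (fully open); "grasp_force": force on a finger pad.
Only numpy, scipy, OpenCV 4.12 (cv2) and the standard library are available. Lean on these libraries where they do the work, as an engineer would, in place of code of your own. Each camera call takes 0.05 s, during which the arm holds its last target. There are 200 camera calls.

## Task

Open the spark stand for the next sample: fold the hinged cover of its control bay up until it stands upright, press the release button inside the bay fully down, then take the hold-down by its knob and pull it straight up, past its first stop, to its second stop. Finish while still holding the knob up there against its springs, the cover still standing upright, and leave the samples and the other things lying about undisturbed.

Things in the scene. Friction and masses are not known exactly. Their poses are not given: they have to be found in the camera images.
- stand: Spark stand: fixed white instrument, 220 (x) x 360 (y) x 60 mm high, flat black deck on top; origin under its centre on the table, turned up to 0.35 rad. On its +y half: the hold-down post (x -20, y +120 mm; fixed barrel 34 mm across, up to z 120 mm), a steel sample plate (x -20, y +50, 80 mm across, 6 mm thick) and, along the +x edge, a blue hood up to z 98 mm.
- bay (a point): Centre of the control bay's floor, on the deck, 60 mm above the table (x 0, y -120 mm in the stand's frame). The bay is a square well, inside 92 (x) x 96 (y) mm, walls 4 mm thick and 26 mm high, closed by the cover; the release button stands in it 24 mm to +y of this point.
- cover (a joint): Cover angle, rad: 0 = flat shut on the bay, pi/2 = upright, at most 2.2. Aluminium plate 104 mm along the hinge x 104 x 5 mm, about 160 g. The hinge runs along the stand's x on the bay's outer (-y) edge: the free edge, towards the stand's middle, lifts and swings out to -y. The hinge is stiff (0.2 N m) and stays at any angle. Starts shut or up to 0.25 rad ajar.
- cover_hinge (a point): A point on the cover's hinge line, in the middle of its length, 86 mm above the table. Its axes are the stand's: x along the hinge.
- cover_bar (a point): Centre of the cover's handle: a round steel bar 10 mm thick, 74 mm free length between two end posts, parallel to the hinge. Measured from the hinge line it is 78 mm along the plate and 45 mm square to it, on the upper (outer) face, leaving 35 mm clear under the bar; the plate goes on 26 mm past it.
- release (a joint): Travel of the release button, m: 0 = up, 0.006 = fully down. Moving it takes about 2.5 N; it stays down once pressed. Down, it unlocks the hold-down; up, the hold-down is locked.
- release_top (a point): Centre of the top of the release button, a round plain grey button 28 mm across standing in the bay, 76 mm from the hinge line and 24 mm from the bay's inner (+y) wall; its top is 84 mm above the table while up, 2 mm below the rim of the bay. Pressed straight down.
- head: Head of the hold-down; origin at the centre of the black round knob on top, 28 mm across, 36 mm high, 179 mm above the table while down. Below the knob is a 16 mm rod; 40 mm under the knob's centre lies the top of a flat arm 18 mm wide, reaching 76 mm to the stand's -y, with a foot hanging from it. Moves only straight up, 90 mm in all.
- inner_rod (a joint): How far the hold-down's inner rod is out of its outer tube, m: 0 = in, 0.045 = out to the first stop. Springs pull it in with 3 to 5 N, so it comes first; weight 1 to 2 N more.
- outer_tube (a joint): How far the hold-down's outer tube is out of the fixed barrel, m: 0 to 0.045. Springs pull it in with 7 to 9 N, so it follows only after the inner rod is at the first stop. With both at 0.045 the hold-down is at its second stop, a hard end; let go, it springs back.
- sample_a: Steel sample disc, 38 mm across, 22 mm high, loose on the deck near its front (-x) edge. Leave alone.
- sample_b: Steel sample cylinder, 30 mm across, 28 mm high, loose on the deck near its front edge. Leave alone.
- sample_c: Steel sample disc, 42 mm across, 30 mm high, on the table. Leave alone.
- bottle: White plastic bottle, 60 mm across, 140 mm high, on the table. Leave alone.
- mug: White mug, 76 mm across, 90 mm high, on the table. Leave alone.
- brush: Hand brush lying on the table. Leave alone.
- tray: Empty grey plastic tray, 110 x 150 x 35 mm, on the table. Leave alone.
- caliper: Caliper, 200 mm long, lying on the table. Leave alone.

How it is judged:
By the outcome, as a careful person would: the job done as asked, in the order asked, and still so for the second after the job is handed in, while the arm keeps its last pose, push and grip.
It also fails if it takes over 54 s, if anything falls off the work surface, if the arm or the gripper's body presses on something with over 40 N, if the wrist force passes 120 N, or if a joint passes its speed limit or range.

## Working session

There is one attempt and no reset: what is moved stays moved. The work goes in short steps, Python scripts to look and compute and a tool call to move; the robot and the scene stay as the last step left them, time stands still between calls to the robot, and variables do not carry over. Pictures are saved under pics/ and viewed, at most 10 in all, crops included, and the job is handed in when it is done.

Besides the shell and the picture viewer there is one more tool, called by a JSON object that holds its "name" and its "arguments". drive_tool: Moves the arm, as the interface text tells. Its arguments: {"type":"object","properties":{"deltas":{"type":"array"},"grip_force":{"type":"number"}},"required":["deltas"]}

```bash
mkdir -p pics; ls; cat > h.py <<'E'
import numpy as np, cv2
from station import bot, optics
def pix2ray(m,u,v):
    T=np.array(m["cam_to_world"]); d=np.array([(u-m["cx"])/m["fx"],-(v-m["cy"])/m["fy"],-1.])
    return T[:3,3],T[:3,:3]@d
def onplane(m,u,v,z):
    o,d=pix2ray(m,u,v); return o+d*(z-o[2])/d[2]
def proj(m,p):
    T=np.array(m["cam_to_world"]); c=T[:3,:3].T@(np.array(p)-T[:3,3])
    return m["cx"]+m["fx"]*c[0]/-c[2], m["cy"]-m["fy"]*c[1]/-c[2]
E
python3 - <<'E'
from h import *
for n in ["side","top"]:
    cv2.imwrite(f"pics/{n}1.png",optics.read_camera(n)); print({k:np.round(v,3).tolist() if not isinstance(v,str) else v for k,v in optics.camera_model(n).items()})
print(bot.get_obs())
E
```

```text
pics
{'fx': 575.58, 'fy': 575.58, 'cx': 331.718, 'cy': 234.224, 'cam_to_world': [[-0.995, 0.078, -0.061, 0.393], [-0.099, -0.724, 0.683, 0.996], [0.009, 0.686, 0.728, 1.194], [0.0, 0.0, 0.0, 1.0]]}
{'fx': 462.796, 'fy': 462.796, 'cx': 320.82, 'cy': 240.523, 'cam_to_world': [[-0.015, 0.993, -0.12, 0.266], [-1.0, -0.016, -0.009, -0.002], [-0.011, 0.12, 0.993, 1.627], [0.0, 0.0, 0.0, 1.0]]}
{'t': 0.1, 'q': array([ 1.16789055,  0.47769192,  0.02235544,  1.55632668, -0.01149849,
        1.10932988, -0.08309531]), 'joint_vel': array([-0.00022536, -0.0005162 ,  0.00048099, -0.00306935, -0.00143567,
       -0.00072368, -0.00112542]), 'joint_torque': array([ 4.88167541e-03, -5.97755349e+01,  1.61351714e+00, -2.81954759e+01,
        1.27769104e-02,  5.07928751e-03,  3.22895801e-05]), 'eef_pos': array([ 0.19599496, -0.64548873,  0.30305115]), 'tool_rot': array([-7.93401818e-04,  9.89154473e-01,  1.46876706e-01, -1.80773195e-04]), 'contact_force': array([-0.32240144, -0.25917881, -0.54331253]), 'torque': array([ 0.00740689, -0.05370673, -0.00612761]), 'grasp_force': 0.0, 'gripper_width': 0.9980578362366664}
```

View pics/top1.png

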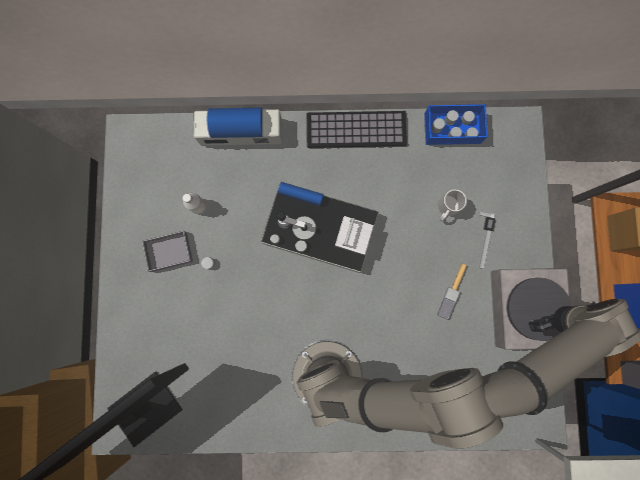

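View pics/side1.png

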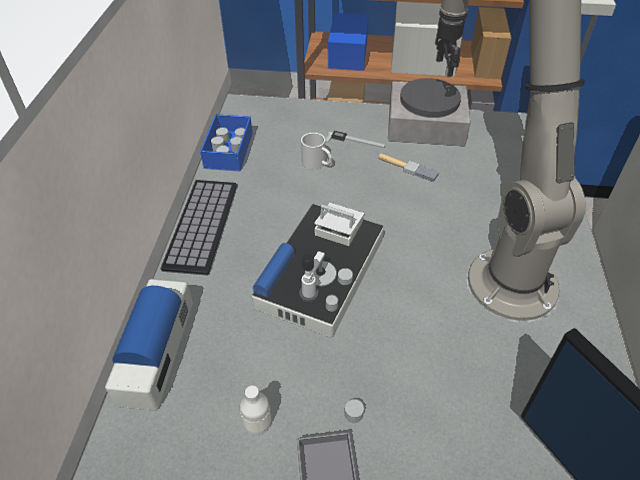

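The top view shows the stand's deck with corners near (281,184), (262,241), (362,271) and (379,210), the bay cover at (354,235) and the knob at (283,222). In the side view the cover's handle is at (338,215) and the knob at (308,262).

```bash
python3 - <<'E'
from h import *
im=cv2.imread("pics/top1.png"); m=optics.camera_model("top")
g=cv2.cvtColor(im,cv2.COLOR_BGR2GRAY)
mask=((g<45)*255).astype(np.uint8); mask[:170]=0;mask[285:]=0;mask[:,:250]=0;mask[:,395:]=0
n,l,s,c=cv2.connectedComponentsWithStats(mask); k=1+np.argmax(s[1:,4]); print(s[k])
pts=np.argwhere(l==k)[:,::-1].astype(np.float32)
W=np.array([onplane(m,u,v,.06)[:2] for u,v in pts],np.float32)
r=cv2.minAreaRect(W); print(r); print(cv2.boxPoints(r))
cv2.imwrite("pics/z.png",cv2.resize(im[165:290,240:400],None,fx=5,fy=4.7))
s=cv2.imread("pics/side1.png")
cv2.imwrite("pics/z2.png",cv2.resize(s[190:340,240:400],None,fx=4,fy=4))
E
```

```text
[324 198   5   4   8]
((0.5969990491867065, -0.00781678780913353), (0.009841859340667725, 0.012334652245044708), 44.52342224121094)
[[ 5.8916605e-01 -6.8702670e-03]
 [ 5.9781516e-01 -1.5664428e-02]
 [ 6.0483205e-01 -8.7633086e-03]
 [ 5.9618294e-01  3.0852854e-05]]
```

View pics/z.png

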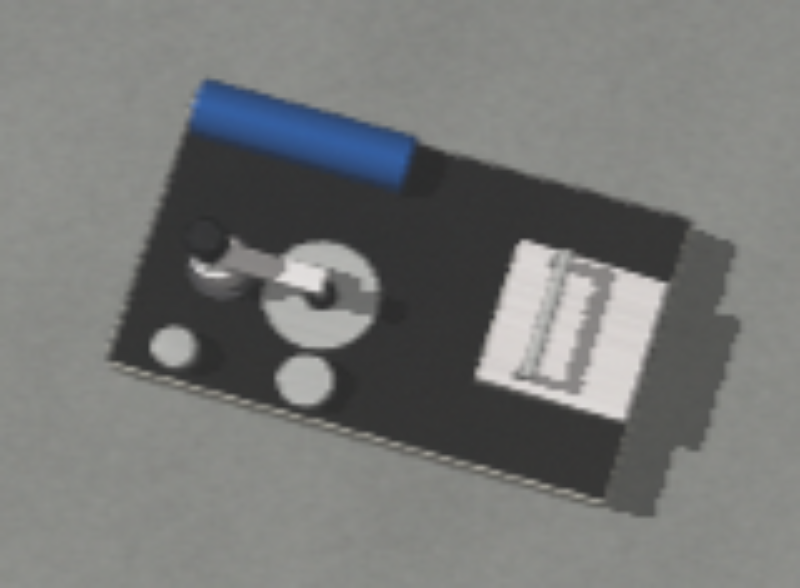

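View pics/z2.png

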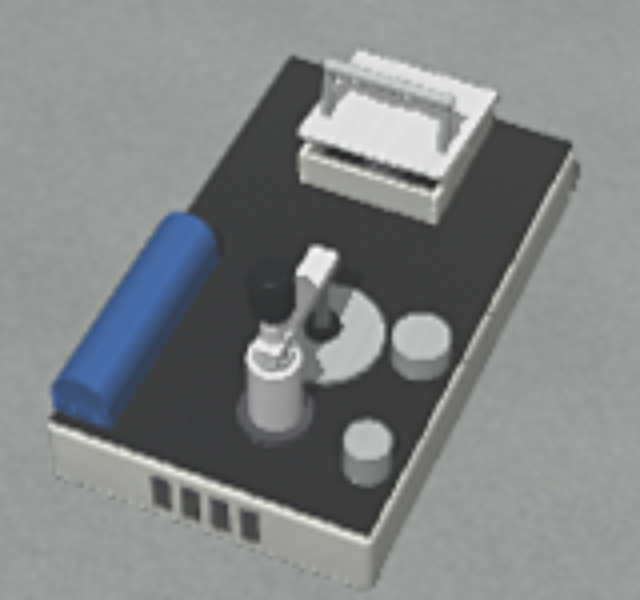

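The crops show the cover slightly ajar, with the bar from (568,252) to (523,378) in the top crop and from (327,65) to (455,103) in the side crop. The deck corners in the top crop are (112,358), (608,502) and (690,215). The knob is at (208,238) in the top crop and (270,285) in the side crop.

```bash
cat >> h.py <<'E'
def tri(m1,p1,m2,p2):
    o1,d1=pix2ray(m1,*p1);o2,d2=pix2ray(m2,*p2)
    A=np.c_[d1,-d2]; x=np.linalg.lstsq(A,o2-o1,rcond=None)[0]
    a,b=o1+d1*x[0],o2+d2*x[1]; return (a+b)/2,np.linalg.norm(a-b)
E
python3 - <<'E'
from h import *
t=optics.camera_model("top");s=optics.camera_model("side")
T=lambda u,v:(240+(u+.5)/5-.5,165+(v+.5)/4.7-.5); S=lambda u,v:(240+u/4-.4,190+v/4-.4)
A,B,C=[onplane(t,*T(*p),.06)[:2] for p in [(112,358),(608,502),(690,215)]]
print(A,B,C,np.linalg.norm(A-B),np.linalg.norm(B-C))
yaw1=np.arctan2(*(A-B)[::-1])-np.pi/2; yaw2=np.arctan2(*(C-B)[::-1]); print("yaw",yaw1,yaw2)
O=(A+C)/2; print("centre",O)
k=tri(t,T(208,238),s,S(270,285)); print("knob",k)
b1=tri(t,T(568,252),s,S(327,65));b2=tri(t,T(523,378),s,S(455,103));print(b1,b2,"yaw",np.arctan2(*(b1[0]-b2[0])[1::-1]))
for yaw in (yaw1,):
    R=np.array([[np.cos(yaw),-np.sin(yaw)],[np.sin(yaw),np.cos(yaw)]])
    for n,p in dict(knob=(-.02,.12),rel=(0,-.096),hinge=(0,-.172)).items(): print(n,O+R@p)
    print("bar local",R.T@((b1[0]+b2[0])[:2]/2-O),"knob local",R.T@(k[0][:2]-O))
print(optics.camera_model("wrist")["cam_to_world"])
E
```

```text
[0.45821971 0.2139285 ] [ 0.34834313 -0.12178276] [ 0.55682901 -0.18339966] 0.3532349315307799 0.21740056562124369
yaw -0.3163061282903632 -0.28736437015046634
centre [0.50752436 0.01526442]
knob (array([0.5253155 , 0.1363124 , 0.18044783]), np.float64(0.00261914775979923))
(array([ 0.5185659 , -0.09432892,  0.13725584]), np.float64(0.001488147446516484)) (array([ 0.43113597, -0.06300635,  0.14207164]), np.float64(0.002475638883959067)) yaw -0.3440135808967794
knob [0.52584351 0.13553249]
rel [ 0.47766279 -0.07597311]
hinge [ 0.45402237 -0.14820281]
bar local [-0.0018342 -0.0994355] knob local [-0.02074441  0.12057697]
[[ 2.89698257e-01  9.21557561e-01  2.58469691e-01  2.60651053e-01]
 [-9.57117951e-01  2.79043074e-01  7.78472233e-02 -6.26374669e-01]
 [-3.83479978e-04 -2.69938186e-01  9.62877577e-01  3.73441623e-01]
 [ 0.00000000e+00  0.00000000e+00  0.00000000e+00  1.00000000e+00]]
```

```bash
cat >> h.py <<'E'
from scipy.spatial.transform import Rotation as Ro
def goal(grasp,yaw,ahead=.054):
    "rows' numbers to bring the point 'ahead' of TCP to grasp, tool down, tool x at yaw"
    o=bot.get_obs(); R=Ro.from_quat(np.roll(o["tool_rot"],-1))
    c,s=np.cos(yaw),np.sin(yaw); G=Ro.from_matrix(np.array([[c,s,0],[s,-c,0],[0,0,-1]]))
    p=np.array(grasp)+[0,0,ahead]
    print("offset",np.round(R.inv().apply(p-o["eef_pos"]),4),"ang",np.round((R.inv()*G).as_rotvec()/(np.pi/4),3),"F",np.round(o["contact_force"],1),"t",o["t"])
E
python3 -c "
from h import *
goal([.475,-.079,.23],-.31)"
```

```text
offset [ 0.4316 -0.4609  0.0197] ang [-0.002  0.001  0.77 ] F [-0.3 -0.3 -0.5] t 0.1
```

{"name": "drive_tool", "arguments": {"deltas": [{"gripper":130,"offset":[0.034,-0.036,0],"angular":[0,0,0]},{"gripper":130,"offset":[0.068,-0.072,0],"angular":[0,0,0]},{"gripper":130,"offset":[0.102,-0.108,0],"angular":[0,0,0]},{"gripper":130,"offset":[0.136,-0.144,0],"angular":[0,0,0]},{"gripper":130,"offset":[0.17,-0.18,0],"angular":[0,0,0]}], "grip_force": 40}}

```text
t: 0.6
eef_pos: [0.3069, -0.4222, 0.3036]
tool_rot: [-0.0, 0.989, 0.147, -0.0]
contact_force: [0.6, 0.8, 0.5]
gripper_width: 0.488
grasp_force: 0.0
```

{"name": "drive_tool", "arguments": {"deltas": [{"gripper":130,"offset":[0.034,-0.036,0],"angular":[0,0,0.15]},{"gripper":130,"offset":[0.068,-0.072,0],"angular":[0,0,0.3]},{"gripper":130,"offset":[0.102,-0.108,0],"angular":[0,0,0.45]},{"gripper":130,"offset":[0.136,-0.144,0],"angular":[0,0,0.6]},{"gripper":130,"offset":[0.17,-0.18,0],"angular":[0,0,0.77]}]}}

```text
t: 1.1
eef_pos: [0.4139, -0.208, 0.3039]
tool_rot: [-0.0, 0.989, -0.148, -0.0]
contact_force: [0.7, -0.9, 0.1]
gripper_width: 0.491
grasp_force: 0.0
```

```bash
python3 -c "
from h import *
goal([.475,-.079,.23],-.31)"
```

```text
offset [ 0.0208 -0.1413  0.0199] ang [-0.     0.     0.017] F [ 0.7 -0.9  0.1] t 1.1
```

{"name": "drive_tool", "arguments": {"deltas": [{"gripper":130,"offset":[0.007,-0.047,0],"angular":[0,0,0.017]},{"gripper":130,"offset":[0.014,-0.094,0],"angular":[0,0,0.017]},{"gripper":130,"offset":[0.021,-0.141,0],"angular":[0,0,0.017]},{"gripper":130,"offset":[0.021,-0.141,0],"angular":[0,0,0.017]}]}}

```text
t: 1.5
eef_pos: [0.4763, -0.0746, 0.3041]
tool_rot: [-0.002, 0.989, -0.147, 0.001]
contact_force: [0.2, -0.0, -0.2]
gripper_width: 0.492
grasp_force: 0.0
```

```bash
python3 -c "
from h import *
goal([.475,-.079,.139],-.31)
m=optics.camera_model('wrist')
cv2.imwrite('pics/w1.png',optics.read_camera('wrist'))
print(proj(m,[.475,-.079,.139]),proj(m,[.4777,-.076,.2]),m)"
```

```text
offset [-1.000e-04  5.000e-03  1.111e-01] ang [-0.004 -0.001  0.018] F [ 0.2 -0.  -0.2] t 1.5
(np.float64(326.0877680650855), np.float64(243.13263048711357)) (np.float64(320.2816724052681), np.float64(274.75150702297583)) {'fx': 386.6769868073424, 'fy': 386.6769868073424, 'cx': 319.5688357295465, 'cy': 239.9941511875114, 'cam_to_world': array([[-0.29215123,  0.92147295,  0.25599854,  0.54079293],
       [-0.95636969, -0.28088428, -0.08038061, -0.09531007],
       [-0.00216259, -0.26831254,  0.96332949,  0.3746135 ],
       [ 0.        ,  0.        ,  0.        ,  1.        ]])}
```

View pics/w1.png

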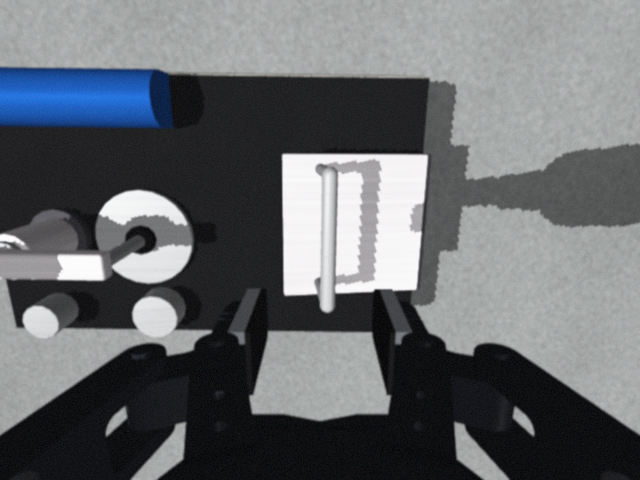

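The wrist view shows the bar from (329,172) to (327,308), centred at about (328,240), 2–3 px from the prediction, and centred between the fingers. The deck's far edge runs from (170,76) to (429,78).

```bash
python3 -c "
from h import *
m=optics.camera_model('wrist')
a,b=onplane(m,329,172,.139),onplane(m,327,308,.139);print((a+b)/2,np.arctan2(*(a-b)[1::-1]),np.linalg.norm(a-b))
e,f=onplane(m,170,76,.06),onplane(m,429,78,.06);print(e,f,np.arctan2(*(e-f)[1::-1])-np.pi/2)
goal([*((a+b)/2)[:2],.137],-.31)
"
```

```text
[ 0.47304763 -0.08383899  0.139     ] -0.3083016548913408 0.08940983186436681
[ 0.61165359 -0.00307847  0.06      ] [ 0.55255085 -0.18939172  0.06      ] -0.30718132053947955
offset [-1.000e-04  6.300e-03  1.127e-01] ang [-0.001  0.     0.014] F [ 0.  -0.9 -0.5] t 1.55
```

{"name": "drive_tool", "arguments": {"deltas": [{"gripper":130,"offset":[0,0.006,0.04],"angular":[0,0,0.014]},{"gripper":130,"offset":[0,0.006,0.08],"angular":[0,0,0.014]},{"gripper":130,"offset":[0,0.006,0.112],"angular":[0,0,0.014]},{"gripper":130,"offset":[0,0.006,0.112],"angular":[0,0,0.014]},{"gripper":200,"offset":[0,0.006,0.112],"angular":[0,0,0.014]}], "grip_force": 30}}

```text
t: 2.05
eef_pos: [0.4721, -0.0879, 0.1921]
tool_rot: [0.0, 0.987, -0.158, -0.001]
contact_force: [0.2, 0.5, 0.5]
gripper_width: 0.336
grasp_force: 0.0
```

{"name": "drive_tool", "arguments": {"deltas": [{"gripper":255,"offset":[0,0,0],"angular":[0,0,0]},{"gripper":255,"offset":[0,0,0],"angular":[0,0,0]},{"gripper":255,"offset":[0,0,0],"angular":[0,0,0]},{"gripper":255,"offset":[0,0,0],"angular":[0,0,0]}]}}

```text
t: 2.45
eef_pos: [0.4742, -0.0817, 0.195]
tool_rot: [-0.003, 0.988, -0.155, 0.002]
contact_force: [-2.6, 18.4, 8.8]
gripper_width: 0.101
grasp_force: 29.5
```

```bash
python3 -c "
from h import *
m=optics.camera_model('wrist')
cv2.imwrite('pics/w2.png',optics.read_camera('wrist'))
o=bot.get_obs();print(o['eef_pos'],o['contact_force'],o['gripper_width'],o['grasp_force'])"
```

```text
[ 0.47423026 -0.08166279  0.19504617] [-3.54880624 18.07443398  8.56842919] 0.10200623608053519 29.494189023971558
```

View pics/w2.png

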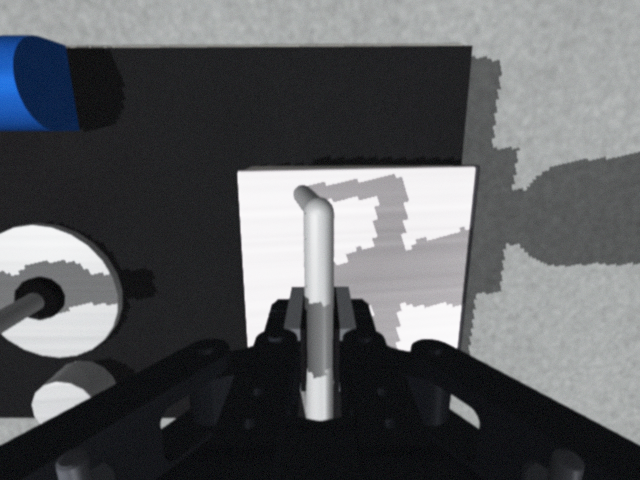

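The picture shows the bar gripped squarely between the pads, with the pads clear of the plate. Next I follow the arc about the hinge.

{"name": "drive_tool", "arguments": {"deltas": [{"gripper":255,"offset":[0,0.003,-0.0125],"angular":[0,0,0]},{"gripper":255,"offset":[0,0.0125,-0.021],"angular":[0,0,0]},{"gripper":255,"offset":[0,0.0235,-0.028],"angular":[0,0,0]},{"gripper":255,"offset":[0,0.0355,-0.033],"angular":[0,0,0]},{"gripper":255,"offset":[0,0.048,-0.0365],"angular":[0,0,0]}]}}

```text
t: 3.0
eef_pos: [0.4574, -0.1334, 0.2295]
tool_rot: [-0.0, 0.987, -0.158, 0.001]
contact_force: [4.4, 0.9, -15.3]
gripper_width: 0.1
grasp_force: 28.9
```

```bash
python3 -c "
from h import *
o=bot.get_obs();p=o['eef_pos'];print(p,o['tool_rot'],o['contact_force'],o['gripper_width'],o['grasp_force'])
d=p-[.47423,-.08166,.19505];y=np.array([np.sin(.308),np.cos(.308)]);print(d[:2]@y,d[2])"
```

```text
[ 0.45743031 -0.13344794  0.22951958] [-3.66429982e-04  9.87424884e-01 -1.58085926e-01  8.97112012e-04] [  4.44886796   0.90180485 -15.29729755] 0.09986660518225339 28.890278041362762
-0.05444377610870076 0.03446957945280854
```

{"name": "drive_tool", "arguments": {"deltas": [{"gripper":255,"offset":[0,0.013,0.0],"angular":[0,0,0]},{"gripper":255,"offset":[0,0.026,0.001],"angular":[0,0,0]},{"gripper":255,"offset":[0,0.0385,0.003],"angular":[0,0,0]},{"gripper":255,"offset":[0,0.051,0.007],"angular":[0,0,0]},{"gripper":255,"offset":[0,0.0625,0.0125],"angular":[0,0,0]}]}}

```text
t: 3.5
eef_pos: [0.4386, -0.1932, 0.217]
tool_rot: [0.0, 0.987, -0.158, 0.002]
contact_force: [3.1, 4.6, -0.0]
gripper_width: 0.106
grasp_force: 30.0
```

```bash
python3 -c "
from h import *
o=bot.get_obs();p=o['eef_pos'];print(p,o['tool_rot'],o['contact_force'],o['gripper_width'],o['grasp_force'])
d=p-[.47423,-.08166,.19505];y=np.array([np.sin(.308),np.cos(.308)]);print(d[:2]@y,d[2], np.arctan2(.055+d[2],.0713+d[:2]@y)-.523)
s=optics.read_camera('side');w=optics.read_camera('wrist')
cv2.imwrite('pics/c.png',np.hstack([cv2.resize(s[130:280,270:420],(400,400)),cv2.resize(w,(400,400))]))"
```

```text
[ 0.43862568 -0.19319937  0.21700557] [ 1.38826698e-04  9.87454088e-01 -1.57898714e-01  1.54952734e-03] [ 3.08260797  4.61763805 -0.04187407] 0.10616235371251267 30.049785375595093
-0.11708409280748056 0.021955572822653313 1.5844883168950692
```

View pics/c.png

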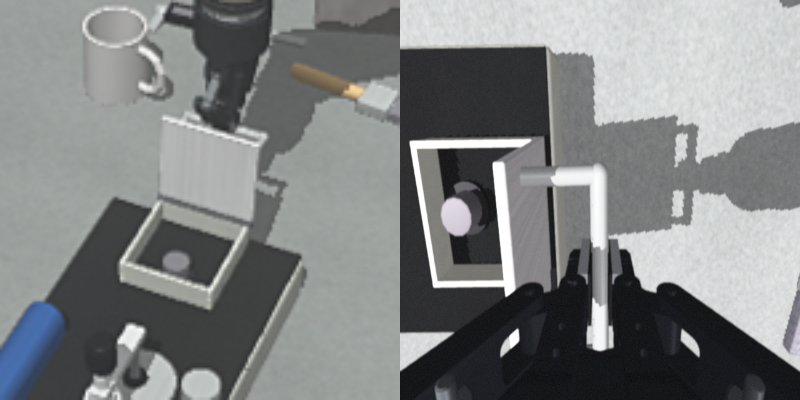

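The cover stands upright at about 1.58 rad, and the grey button shows in the open bay at wrist pixel (91,258) in full-size coordinates. Next I release the bar and rise.

{"name": "drive_tool", "arguments": {"deltas": [{"gripper":175,"offset":[0,0,0],"angular":[0,0,0]},{"gripper":175,"offset":[0,0,0],"angular":[0,0,0]},{"gripper":175,"offset":[0,0,-0.03],"angular":[0,0,0]},{"gripper":175,"offset":[0,0,-0.06],"angular":[0,0,0]},{"gripper":175,"offset":[0,0,-0.09],"angular":[0,0,0]}]}}

```text
t: 4.1
eef_pos: [0.4374, -0.1914, 0.3066]
tool_rot: [-0.0, 0.988, -0.157, -0.001]
contact_force: [0.6, 0.3, -0.4]
gripper_width: 0.315
grasp_force: 0.0
```

```bash
cat > btn.py <<'E'
from h import *
m=optics.camera_model('wrist');w=optics.read_camera('wrist')
cv2.imwrite('pics/b.png',w)
O=np.array([.5060,.0125]);g=cv2.cvtColor(w,cv2.COLOR_BGR2GRAY)
u,v=proj(m,[.4765,-.080,.084]);print("pred",u,v)
import sys
E
python3 - <<'E'
exec(open('btn.py').read())
x0,y0=max(int(u)-60,0),max(int(v)-60,0)
c=g[y0:y0+120,x0:x0+120]; _,b=cv2.threshold(c,0,255,cv2.THRESH_OTSU)
for q in cv2.findContours(b,cv2.RETR_LIST,cv2.CHAIN_APPROX_NONE)[0]:
    if cv2.contourArea(q)>300:
        (a,bb),r=cv2.minEnclosingCircle(q);P=onplane(m,a+x0,bb+y0,.084);print(a+x0,bb+y0,r,cv2.contourArea(q)/(3.14*r*r),P)
o=bot.get_obs();print(o['eef_pos'],o['contact_force'],o['gripper_width'])
goal([.4765,-.080,.11],-.308,.073)
E
```

```text
pred 165.78190365317897 218.98323108676192
159.84386444091797 218.91078186035156 17.86719512939453 0.8519526572117815 [ 0.47798632 -0.07565518  0.084     ]
168.5 217.5 81.3665542602539 0.06611853871221111 [ 0.47692092 -0.08248388  0.084     ]
[ 0.43959223 -0.19206453  0.31151987] [ 1.92824303 -0.1278062   3.126354  ] 0.3119647404076394
offset [-0.0005 -0.118   0.1285] ang [ 0.    -0.008 -0.01 ] F [ 1.9 -0.1  3.1] t 4.15
```

{"name": "drive_tool", "arguments": {"deltas": [{"gripper":255,"offset":[0,-0.041,0],"angular":[0,0,0]},{"gripper":255,"offset":[0,-0.082,0],"angular":[0,0,0]},{"gripper":255,"offset":[0,-0.122,0],"angular":[0,0,0]},{"gripper":255,"offset":[0,-0.122,0.045],"angular":[0,0,0]},{"gripper":255,"offset":[0,-0.122,0.09],"angular":[0,0,0]}]}}

```text
t: 4.65
eef_pos: [0.477, -0.0742, 0.2158]
tool_rot: [-0.0, 0.988, -0.156, 0.002]
contact_force: [-0.1, -1.1, -0.6]
gripper_width: -0.005
grasp_force: 0.0
```

```bash
python3 -c "
from h import *
goal([.478,-.0757,.085],-.308,.073)"
```

```text
offset [0.0012 0.0012 0.0579] ang [-0.001 -0.004 -0.006] F [-0.1 -1.1 -0.6] t 4.65
```

{"name": "drive_tool", "arguments": {"deltas": [{"gripper":255,"offset":[0.001,0.001,0.035],"angular":[0,0,0]},{"gripper":255,"offset":[0.001,0.001,0.055],"angular":[0,0,0]},{"gripper":255,"offset":[0.001,0.001,0.061],"angular":[0,0,0]},{"gripper":255,"offset":[0.001,0.001,0.066],"angular":[0,0,0]},{"gripper":255,"offset":[0.001,0.001,0.068],"angular":[0,0,0]}]}}

```text
t: 5.15
eef_pos: [0.4759, -0.077, 0.1502]
tool_rot: [0.001, 0.987, -0.158, -0.001]
contact_force: [-17.3, 2.5, 47.0]
gripper_width: -0.001
grasp_force: 23.4
```

{"name": "drive_tool", "arguments": {"deltas": [{"gripper":255,"offset":[0,0,0.001],"angular":[0,0,0]},{"gripper":255,"offset":[0,0,0.001],"angular":[0,0,0]}]}}

```text
t: 5.35
eef_pos: [0.4758, -0.0769, 0.1503]
tool_rot: [0.001, 0.987, -0.158, -0.001]
contact_force: [-14.8, 2.7, 37.1]
gripper_width: -0.004
grasp_force: 18.6
```

{"name": "drive_tool", "arguments": {"deltas": [{"gripper":255,"offset":[0,0,-0.04],"angular":[0,0,0]},{"gripper":255,"offset":[0,0,-0.085],"angular":[0,0,0]},{"gripper":255,"offset":[0,0,-0.13],"angular":[0,0,0]},{"gripper":150,"offset":[0,0,-0.165],"angular":[0,0,0]},{"gripper":110,"offset":[0,0,-0.165],"angular":[0,0,0]}]}}

```text
t: 5.85
eef_pos: [0.4793, -0.0772, 0.3184]
tool_rot: [-0.0, 0.987, -0.158, 0.006]
contact_force: [-0.2, -0.6, -0.2]
gripper_width: 0.333
grasp_force: 0.0
```

```bash
python3 - <<'E'
exec(open('btn.py').read())
x0,y0=int(u)-45,int(v)-45
c=g[y0:y0+90,x0:x0+90]; _,b=cv2.threshold(c,0,255,cv2.THRESH_OTSU)
for q in cv2.findContours(b,cv2.RETR_LIST,cv2.CHAIN_APPROX_NONE)[0]:
    if cv2.contourArea(q)>300:
        (a,bb),r=cv2.minEnclosingCircle(q);P=onplane(m,a+x0,bb+y0,.078);print(a+x0,bb+y0,r,cv2.contourArea(q)/(3.14*r*r),P, "r_m",r/m['fx']*(m['cam_to_world'][2][3]-.078))
print("knob",proj(m,[.5256,.136,.197]))
goal([.5256,.136,.25],-.308)
s=optics.read_camera('side')
cv2.imwrite('pics/c2.png',np.hstack([cv2.resize(s[160:310,260:410],(400,400)),cv2.resize(w,(400,400))]))
E
```

```text
pred 323.0733220865396 224.78225128226782
317.20909118652344 223.28181838989258 16.623615264892578 0.9236829357623948 [ 0.47791619 -0.07542566  0.078     ] r_m 0.013396696418731474
285.0 223.5 44.78011703491211 0.10219942552394508 [ 0.48603551 -0.05013176  0.078     ] r_m 0.036087555200999176
knob (np.float64(-82.63067298612168), np.float64(308.1209659734699))
offset [-0.0214 -0.2175  0.0117] ang [-0.001 -0.01  -0.011] F [-1.2  0.5 -0.8] t 5.9
```

View pics/c2.png

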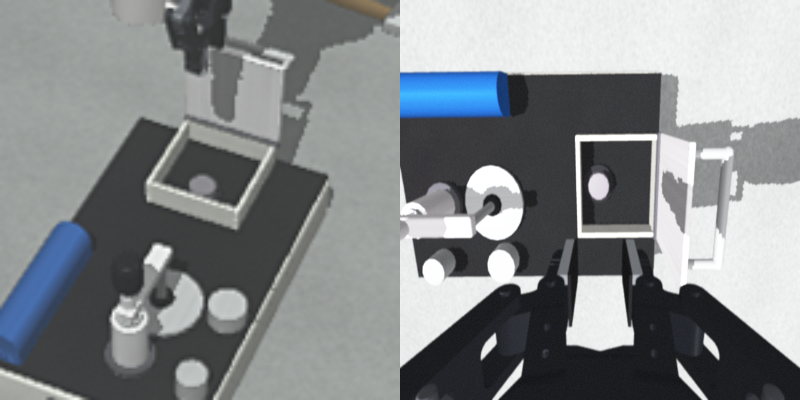

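The cover is still upright and the button sits visibly lower in the bay. Next I go above the knob.

{"name": "drive_tool", "arguments": {"deltas": [{"gripper":110,"offset":[-0.004,-0.045,0],"angular":[0,0,0]},{"gripper":110,"offset":[-0.008,-0.09,0],"angular":[0,0,0]},{"gripper":110,"offset":[-0.013,-0.135,0.003],"angular":[0,0,0]},{"gripper":110,"offset":[-0.017,-0.18,0.006],"angular":[0,0,-0.01]},{"gripper":110,"offset":[-0.021,-0.218,0.01],"angular":[0,0,-0.01]}]}}

```text
t: 6.45
eef_pos: [0.5241, 0.1387, 0.3007]
tool_rot: [0.0, 0.988, -0.153, -0.001]
contact_force: [0.1, -0.3, 0.4]
gripper_width: 0.565
grasp_force: 0.0
```

```bash
python3 - <<'E'
from h import *
goal([.5256,.136,.179],-.308)
m=optics.camera_model('wrist');w=optics.read_camera('wrist');print(proj(m,[.5256,.136,.197]), bot.get_obs()['gripper_width'])
cv2.imwrite('pics/k.png',w)
E
```

```text
offset [0.0024 0.0021 0.0677] ang [0.    0.002 0.001] F [ 0.1 -0.3  0.4] t 6.45
(np.float64(321.8702679567112), np.float64(273.497783534973)) 0.5699429882011783
```

View pics/k.png

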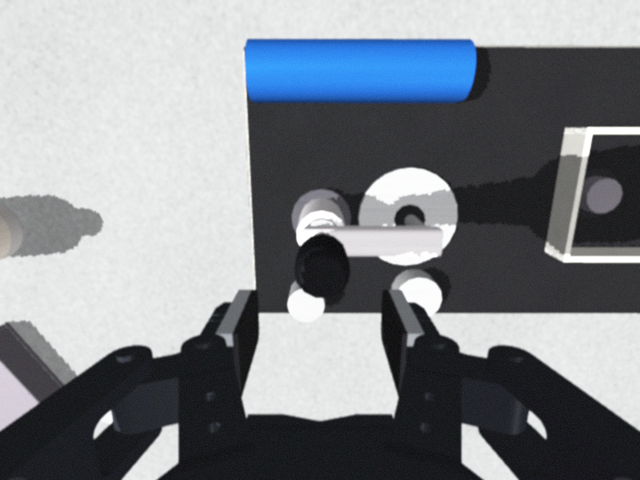

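The knob's top is at about (322,270), 3 px from the prediction, and it sits between the open fingers. Next I go down and grip it.

{"name": "drive_tool", "arguments": {"deltas": [{"gripper":110,"offset":[0.003,0.002,0.035],"angular":[0,0,0]},{"gripper":110,"offset":[0.003,0.002,0.066],"angular":[0,0,0]},{"gripper":110,"offset":[0.003,0.002,0.066],"angular":[0,0,0]},{"gripper":255,"offset":[0.003,0.002,0.066],"angular":[0,0,0]},{"gripper":255,"offset":[0.003,0.002,0.066],"angular":[0,0,0]}], "grip_force": 80}}

```text
t: 7.0
eef_pos: [0.5271, 0.1359, 0.2372]
tool_rot: [-0.002, 0.988, -0.153, 0.001]
contact_force: [-0.0, 6.4, -4.3]
gripper_width: 0.302
grasp_force: 78.8
```

{"name": "drive_tool", "arguments": {"deltas": [{"gripper":255,"offset":[0,0,0],"angular":[0,0,0]},{"gripper":255,"offset":[0,0,0],"angular":[0,0,0]},{"gripper":255,"offset":[0,0,0],"angular":[0,0,0]}]}}

```text
t: 7.3
eef_pos: [0.527, 0.136, 0.2376]
tool_rot: [-0.002, 0.988, -0.153, 0.001]
contact_force: [-0.5, 6.1, -5.4]
gripper_width: 0.299
grasp_force: 78.8
```

{"name": "drive_tool", "arguments": {"deltas": [{"gripper":255,"offset":[0,0,-0.01],"angular":[0,0,0]},{"gripper":255,"offset":[0,0,-0.02],"angular":[0,0,0]},{"gripper":255,"offset":[0,0,-0.03],"angular":[0,0,0]},{"gripper":255,"offset":[0,0,-0.04],"angular":[0,0,0]},{"gripper":255,"offset":[0,0,-0.045],"angular":[0,0,0]}]}}

```text
t: 7.8
eef_pos: [0.5269, 0.1359, 0.283]
tool_rot: [-0.002, 0.988, -0.153, 0.001]
contact_force: [2.2, 7.3, -9.4]
gripper_width: 0.297
grasp_force: 79.1
```

{"name": "drive_tool", "arguments": {"deltas": [{"gripper":255,"offset":[0,0,-0.01],"angular":[0,0,0]},{"gripper":255,"offset":[0,0,-0.018],"angular":[0,0,0]},{"gripper":255,"offset":[0,0,-0.026],"angular":[0,0,0]},{"gripper":255,"offset":[0,0,-0.034],"angular":[0,0,0]},{"gripper":255,"offset":[0,0,-0.04],"angular":[0,0,0]}]}}

```text
t: 8.3
eef_pos: [0.5268, 0.1358, 0.3222]
tool_rot: [-0.002, 0.988, -0.153, 0.001]
contact_force: [3.6, 7.3, -12.3]
gripper_width: 0.301
grasp_force: 79.2
```

{"name": "drive_tool", "arguments": {"deltas": [{"gripper":255,"offset":[0,0,-0.002],"angular":[0,0,0]},{"gripper":255,"offset":[0,0,-0.004],"angular":[0,0,0]},{"gripper":255,"offset":[0,0,-0.006],"angular":[0,0,0]},{"gripper":255,"offset":[0,0,-0.007],"angular":[0,0,0]},{"gripper":255,"offset":[0,0,-0.008],"angular":[0,0,0]}]}}

```text
t: 8.8
eef_pos: [0.5266, 0.1357, 0.327]
tool_rot: [-0.002, 0.988, -0.153, -0.0]
contact_force: [12.4, 10.8, -34.5]
gripper_width: 0.301
grasp_force: 80.4
```

{"name": "drive_tool", "arguments": {"deltas": [{"gripper":255,"offset":[0,0,0],"angular":[0,0,0]},{"gripper":255,"offset":[0,0,0],"angular":[0,0,0]}]}}

```text
t: 9.0
eef_pos: [0.5267, 0.1357, 0.3269]
tool_rot: [-0.002, 0.988, -0.153, -0.0]
contact_force: [10.7, 10.3, -29.1]
gripper_width: 0.298
grasp_force: 80.9
```

```bash
python3 -c "
from h import *
s=optics.read_camera('side');cv2.imwrite('pics/f.png',cv2.resize(s[160:340,230:420],None,fx=3.1,fy=3.1))"
```

```text
(no output)
```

View pics/f.png

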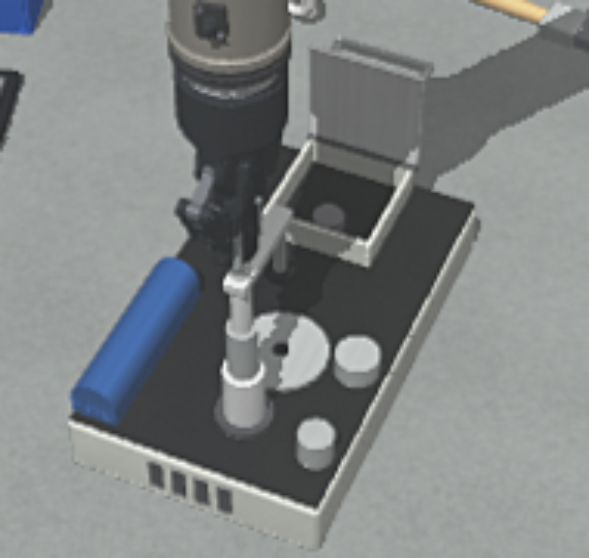

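The picture shows both rod stages extended above the barrel at (243,345), with the knob held. The cover is upright at (365,110) and both samples are in place.

```bash
python3 -c "
from h import *
print(bot.hand_in())"
```

```text
the job is handed in; nothing more can be done
None
```

The job is handed in: the cover stands upright, the release button is pressed down, and the gripper is holding the knob at the second stop with about 29 N of pull; the deck samples look undisturbed, but I did not re-check the items on the table.

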